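# Close the punch guard and reset the interlock with both buttons

## Robot

A 7-joint arm with a two-finger parallel gripper is mounted at the origin on the work surface. World frame = base frame: x ahead of the robot, y to its left, z up, the work surface at z = 0. Lengths are in m, angles in rad, forces in N, time in s.
With the tool pointing down it reaches from about 0.425 to 1.025 m from the base axis. Payload 9.4 kg.
Tool frame: the origin (TCP) lies on the centre line of the jaws, within the pads' length; the fingertips stand 17 mm ahead of it and the grasp point (between the pads) lies 2 mm behind it; y points along the fingers, z is the direction in which the jaws open and shut, and the axes are right-handed (so a half turn about y gives the same grasp; the last joint's range is limited). The gripper opens to 93 mm and grips with 3 to 60 N. Pads are 15 mm wide; open, the fingers measure 128 mm over their backs; the gripper's body (75 mm by 188 mm) begins 65 mm behind the grasp point.
Start: joints at [-1.262, 0.599, -0.003, 1.599, 0.002, 0.943, -0.08], TCP at [0.273, 0.672, 0.236] pointing down, gripper open.
Joint ranges: [-2.57, 2.57], [-0.35, 1.97], [-1.29, 1.29], [0.11, 2.56], [-1.05, 4.19], [0.11, 1.86], [-2.63, 2.63]. Speed limits (rad/s): [2.22, 2.22, 3.01, 3.01, 3.14, 3.14, 3.14].

## Interface

Orientations are given as a unit quaternion [x, y, z, w].
In Python, from plant import telemetry, optics, ticket gives the robot as it stands.
- The arm moves only by the tool play_rows, never from a script. Its argument "steps" is a list of rows, each an object with "slide": the shift along the tool's x, y, z in units of 50 mm (1.0 is 50 mm), a list of three; "twist": the turn, a rotation vector about the tool's x, y, z in units of 10 degrees (1.0 is 10 degrees), a list of three. A call has 1 to 20 rows; each row shifts and turns the pose as measured when the row begins, along the tool's axes as they then stand; what a row does not reach is not made up. A row lasts 1/8 s, in which the tool goes at most 62.5 mm and 10.7 degrees, less where a joint would pass 70% of its speed; a pose out of reach is approached as far as the arm can. A call is refused whole if a number of a shift passes 1 or a number of a turn 1, either way. A call with a gripper value outside its range is refused whole. "gripper" is the opening, from 0 (shut) to 1 (fully open), set as the call begins (left out, the last holds). The fingers move at their own pace and stop on an object; "grip_force" is the grip in N (left out, the last holds). Time passes only in rows, so rows that do not move let the fingers close. It gives the time, the measured TCP pose, the force and the opening at its end, in the units of the state.
- telemetry.read_state(): the state, without advancing time (a new reading comes with each control period).
- optics.read_camera(name): name is "side" or "top" or "wrist"; returns (picture, depth): 420x560x3 uint8, red, green, blue; 420x560 float32, m along the optical axis (not along the pixel's ray), 0 where there is no reading.
- optics.camera_info(name): a dict with "mtx" (3x3 intrinsics, pixels), "extrinsics" (4x4, takes a point from world to camera coordinates); the wrist camera has in their place "T_tool_cam" (4x4, takes a point from camera to tool coordinates, whose origin is the TCP and whose axes are the tool frame's). Camera axes: x right, y down, z forward; pixel columns grow to the right and rows downward; lengths in m; the calibration is good to about 2 mm. A picture is of the moment at which its call begins: read the wrist's pose just before it. camera_info takes no time and is no camera call.
- ticket.hand_in(): hands the job in, once; it reports no verdict.
Trained networks look in the newest picture that a camera, given by its name, has taken for a name from the list of things; names that differ only in an ending like _2 or _b are one class to them, and where a whole thing is asked for, a point or a joint stands for the part that bears it (a point fixed in the world has none). Each returns a list of dicts, best first, with "p" (0 to 1); they miss things now and then, are a little off and sometimes report something else, mostly with a low value. They report only what shows in the picture. A call takes as long as a camera call.
- optics.recognise(thing, camera): "pixel" ([row, column] in pixels, amid what is visible of it).
- optics.trace(thing, camera): "mask" (420x560 bool, what is visible of it) and "pixel" ([row, column] in pixels, amid what is visible of it).
- optics.spot_point(thing, camera): "pixel" ([row, column] in pixels: a listed point, or the origin of a listed thing).
The state is a dict: "clock": time; "qpos": joint angles; "qd": joint speeds; "joint_efforts": joint torques, N m; "eef_pos": TCP position; "orientation": TCP orientation; "force": force on the tool from outside, world axes, zero at the start; "moment": the same for the moment, N m; "grip_width": opening from 0.0 (shut) to 1.0 (fully open).
Only numpy, scipy, OpenCV 4.12 (cv2) and the standard library are available. Lean on these libraries where they do the work, as an engineer would, in place of code of your own. Each camera call takes 0.05 s, during which the arm holds its last target.

## Task

The bench punch has tripped. Push its sliding yellow-framed guard fully home over the die, then press the two green reset buttons on the grey control box together, one with each fingertip, hold both well in for a full three seconds, and let both come up again. Never press one green button on its own, do not press the red stop or any button before the guard is home, and leave the loose parts and tools where they lie: nothing is to be picked up.

Things in the scene. Friction and masses are not known exactly. Their poses are not given: they have to be found in the camera images.
- guard (a joint): sliding guard of the punch: 0 = fully home (closed over the die), grows as it slides open, at most 0.09 m; starts 0.045 to 0.085 m open. Slides with about 2 N of friction and stays where it is left; hard stop at 0
- guard_back (a point): middle of the outer face of the guard's flat yellow back plate: the face to push, 110 mm wide (x), 70 mm tall, from 52 to 122 mm above the bench. The guard is a clear box with yellow edges, 110 x 110 x 72 mm, open towards the die. This point, 95 mm above the bench, moves with it. Axes as the punch's: z up, y out of the plate; push along -y, by as far as guard reads
- punch: bench punch, fixed: blue base 150 (x) x 300 (y) x 50 mm tall, on its -y end a blue post 150 mm tall (with a small 30 mm cap on top) carrying an arm over the die. Origin: centre of the base's underside. Stands on the robot's left or right, turned by up to 0.35 rad; its +y end is behind the guard and bare (flat, 50 mm above the bench)
- control_box: grey control box, fixed, 150 (x) x 160 (y) x 50 mm tall, on the other side of the robot from the punch, turned by up to 0.45 rad. Origin: centre of its underside. On top: the two green buttons, side by side 64 mm apart (at x -30 mm, y +32 and -32 mm), and the red stop (at x +42 mm, y 0)
- reset_left_top (a point): centre of the top face of the left (+y) green reset button (round cap 28 mm in diameter, in an aluminium collar 44 mm in diameter); moving with the cap. Axes as the control box's: z up, y from the right to the left button, x towards the red stop. When up it stands 12 mm proud of its collar and 74 mm above the bench
- reset_right_top (a point): centre of the top face of the right (-y) green reset button (round cap 28 mm in diameter, in an aluminium collar 44 mm in diameter); moving with the cap. Axes as the control box's: z up, y from the right to the left button, x towards the red stop. When up it stands 12 mm proud of its collar and 74 mm above the bench
- reset_left (a joint): travel of the left green button, 0 = up, 0.008 m = fully in; a spring of 1.8 N at the top, 6 N fully in, pushes it back up
- reset_right (a joint): travel of the right green button, 0 = up, 0.008 m = fully in; a spring of 1.8 N at the top, 6 N fully in, pushes it back up
- stop (a joint): red stop button on the control box, on a yellow square, cap 36 mm in diameter, its top 72 mm above the bench; 0 = up, 0.006 m = pressed. Not to be pressed
- blank: bare sheet-metal blank, 50 x 50 x 4 mm, loose on the die of the punch; leave alone. Origin: centre of its underside
- hammer: hammer lying on the bench, leave alone
- wrench: steel wrench lying on the bench, leave alone
- rivet_jar: orange jar with black lid, 48 mm diameter, 70 mm tall, standing between the punch and the control box; leave alone. Origin: centre of its underside
- tape_roll: grey ring of tape lying flat, 80 mm outside diameter, 25 mm tall, near the robot; leave alone. Origin: centre of its underside
- screwdriver: screwdriver lying at the back, leave alone
- oil_can: red can, 60 mm diameter, 90 mm tall, at the back; leave alone
- corner_piece: bent sheet-metal corner, 90 x 60 x 50 mm, at the back; leave alone

How it is judged:
By the outcome, as a careful person would: the job done as asked, in the order asked, and still so for the second after the job is handed in, with the robot touching nothing.
It also fails if it takes over 58 s, if anything falls off the work surface, if the arm or the gripper's body presses on something with over 40 N, if the wrist force passes 120 N, or if a joint passes its speed limit or range.

## Working session

There is one attempt and no reset: what is moved stays moved. The work goes in short steps, Python scripts to look and compute and a tool call to move; the robot and the scene stay as the last step left them, time stands still between calls to the robot, and variables do not carry over. Pictures are saved under pics/ and viewed, and the job is handed in when it is done.

Besides the shell and the picture viewer there is one more tool, called after "Request:" by a JSON object that holds its "op" and its "data". play_rows: Moves the arm, as the interface text tells. Its arguments: {"type":"object","properties":{"steps":{"type":"array"},"gripper":{"type":"number"},"grip_force":{"type":"number"}},"required":["steps"]}

```bash
ls; mkdir -p pics; python3 - <<'E'
from plant import telemetry, optics, ticket
import cv2,numpy as np
s=telemetry.read_state(); print(s)
for c in ["side","top"]:
    p,d=optics.read_camera(c); cv2.imwrite(f"pics/{c}0.png",p[:,:,::-1]); np.savez(f"{c}0.npz",p=p,d=d)
    print(c,optics.camera_info(c))
print(optics.camera_info("wrist"))
E
```

```text
pics
{'clock': 0.0, 'qpos': array([-1.26172091,  0.60014137, -0.00255188,  1.60014141,  0.00181892,
        0.94291176, -0.07977562]), 'qd': array([ 0.0002981 ,  0.00196918,  0.000754  , -0.00135438,  0.0006384 ,
        0.0002697 , -0.00056334]), 'joint_efforts': array([-1.32704528e-03, -7.65056205e+01,  1.49760861e+00, -2.52340937e+01,
       -5.23011305e-02,  1.68832799e-02,  1.80539578e-04]), 'eef_pos': array([0.27263733, 0.67126986, 0.23474398]), 'orientation': array([ 0.69456306, -0.13556646,  0.13545929, -0.69343686]), 'force': array([ 0.03575464, -0.09278523,  0.14754866]), 'moment': array([ 0.03449195, -0.03415566, -0.05711968]), 'grip_width': 0.9980123446774385}
side {'mtx': array([[407.20764935,   0.        , 274.32953835],
       [  0.        , 407.20764935, 208.39182012],
       [  0.        ,   0.        ,   1.        ]]), 'extrinsics': array([[ 0.82890094, -0.55932504,  0.00887292, -0.48308644],
       [-0.35651436, -0.54043233, -0.7621223 ,  0.26864711],
       [ 0.4310693 ,  0.62856057, -0.64737228,  0.98979711],
       [ 0.        ,  0.        ,  0.        ,  1.    
[... 254 characters left out ...]
    [-0.99097713, -0.01819637, -0.13279011,  0.59732161],
       [ 0.13297841, -0.00955627, -0.99107286,  1.35703303],
       [ 0.        ,  0.        ,  0.        ,  1.        ]])}
{'mtx': array([[373.31449535,   0.        , 276.53213054],
       [  0.        , 373.31449535, 208.73197279],
       [  0.        ,   0.        ,   1.        ]]), 'T_tool_cam': array([[-6.39367158e-04,  9.66818839e-01,  2.55462176e-01,
        -7.07661298e-02],
       [-2.94072813e-04, -2.55462399e-01,  9.66818947e-01,
        -1.49359666e-01],
       [ 9.99999752e-01,  5.43027802e-04,  4.47649403e-04,
         4.70204618e-04],
       [ 0.00000000e+00,  0.00000000e+00,  0.00000000e+00,
         1.00000000e+00]])}
```

View pics/side0.png

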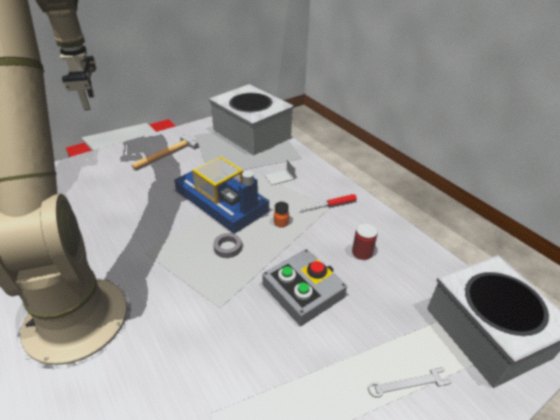

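View pics/top0.png

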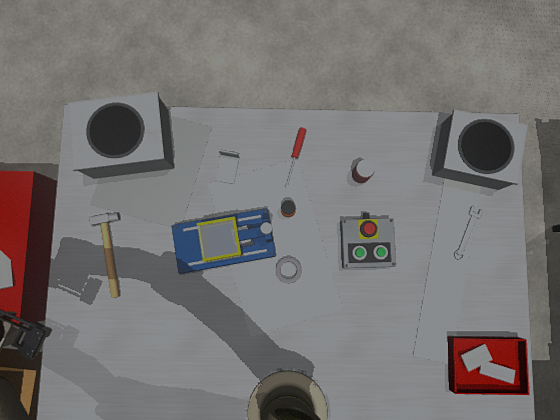

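The punch is at left in the top view, around (row 240, col 225), with the guard at about (240, 220). The control box is at (242, 368), with the greens at (252, 360) and (252, 381) and the red stop at (229, 368).

```bash
cat > h.py <<'E'
from plant import telemetry, optics, ticket
import cv2,numpy as np
from scipy.spatial.transform import Rotation as R
def cam(c,state=None):
    i=optics.camera_info(c); K=i["mtx"]
    if c=="wrist":
        T=np.eye(4);T[:3,:3]=R.from_quat(state["orientation"]).as_matrix();T[:3,3]=state["eef_pos"]
        W=T@i["T_tool_cam"]
    else: W=np.linalg.inv(i["extrinsics"])
    return K,W
def at_z(K,W,px,z):
    r=W[:3,:3]@np.linalg.solve(K,[px[1],px[0],1.]); return W[:3,3]+r*(z-W[2,3])/r[2]
def at_d(K,W,px,d):
    m=d[int(px[0])-1:int(px[0])+2,int(px[1])-1:int(px[1])+2]; m=np.median(m[m>0])
    return W[:3,3]+W[:3,:3]@(np.linalg.solve(K,[px[1],px[0],1.])*m)
E
python3 - <<'E'
from h import *
Z=dict(reset_left_top=.074,reset_right_top=.074,guard_back=.095,control_box=0,punch=0,stop=.072,rivet_jar=0)
for c in ["top","side"]:
    K,W=cam(c); d=np.load(c+"0.npz")["d"]
    for t,z in Z.items():
        try: L=(optics.recognise if t=="stop" else optics.spot_point)(t,c)
        except Exception as e: print(t,e); continue
        for o in L[:2]:
            print(c,t,round(o["p"],2),np.round(o["pixel"],1),"z:",at_z(K,W,o["pixel"],z).round(4),"d:",at_d(K,W,o["pixel"],d).round(3))
print(telemetry.read_state()["clock"])
# upscaled crop
p=np.load("top0.npz")["p"]
cv2.imwrite("pics/crop0.png",cv2.resize(p[190:290,160:310,::-1],None,fx=5,fy=5,interpolation=cv2.INTER_CUBIC))
E
```

```text
top reset_left_top 0.61 [251.4 361.6] z: [ 0.48   -0.2155  0.074 ] d: [ 0.48  -0.216  0.07 ]
top reset_right_top 0.62 [253.5 381. ] z: [ 0.4747 -0.2735  0.074 ] d: [ 0.475 -0.274  0.073]
top guard_back 0.57 [238.  202.2] z: [0.5101 0.258  0.095 ] d: [0.508 0.253 0.121]
top control_box 0.66 [241.6 364.4] z: [ 0.5148 -0.2371  0.    ] d: [ 0.511 -0.228  0.05 ]
top punch 0.98 [244.  227.6] z: [0.4997 0.1947 0.    ] d: [0.492 0.18  0.121]
top stop 0.67 [227.1 369.2] z: [ 0.5536 -0.2391  0.072 ] d: [ 0.554 -0.239  0.07 ]
top stop 0.32 [236.7 220.4] z: [0.5167 0.2079 0.072 ] d: [0.513 0.201 0.122]
top rivet_jar 0.77 [206.7 286.6] z: [0.6218 0.0109 0.    ] d: [0.612 0.011 0.069]
side reset_left_top 0.51 [273.6 287.9] z: [ 0.4746 -0.2192  0.074 ] d: [ 0.474 -0.22   0.074]
side reset_right_top 0.66 [382.1 404.9] z: [ 0.5054 -0.5722  0.074 ] d: [ 0.542 -0.557  0.008]
side reset_right_top 0.65 [282.3 299.5] z: [ 0.4822 -0.2572  0.074 ] d: [ 0.495 -0.242  0.05 ]
side guard_back 0.9 [172. 207.] z: [0.4931 0.2528 0.095 ] d: [0.477 0.214 0.124]
side control_box 0.56 [292.4 303.1] z: [ 0.5093 -0.2424  0.    ] d: [ 0.473 -0.284  0.07 ]
side control_box 0.48 [245.9 226.3] z: [0.4248 0.0153 0.    ] d: [ 0.425  0.015 -0.   ]
side punch 0.79 [202.4 220.2] z: [0.5044 0.2007 0.    ] d: [0.478 0.143 0.051]
side rivet_jar 0.92 [220.2 282.5] z: [0.6249 0.0168 0.    ] d: [ 0.603 -0.013  0.034]
0.8
```

View pics/crop0.png

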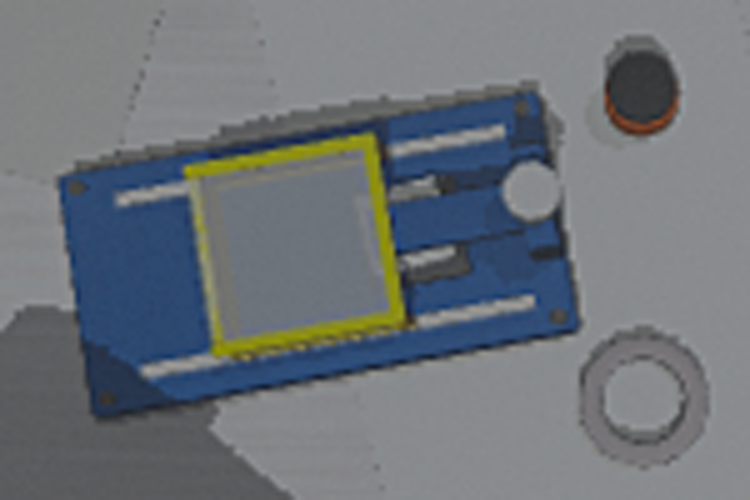

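```bash
python3 - <<'E'
from h import *
a=np.load("top0.npz"); p,d=a["p"],a["d"]; K,W=cam("top")
hsv=cv2.cvtColor(p,cv2.COLOR_RGB2HSV)
v,u=np.mgrid[:420,:560]
P=(np.stack([(u-K[0,2])/K[0,0],(v-K[1,2])/K[1,1],np.ones_like(u)],-1)*d[...,None])@W[:3,:3].T+W[:3,3]
roi=lambda r0,r1,c0,c1:(v>=r0)&(v<r1)&(u>=c0)&(u<c1)
H,S,V=[hsv[...,i].astype(int) for i in range(3)]
green=roi(235,270,335,400)&(H>40)&(H<85)&(S>120)
n,l,st,ce=cv2.connectedComponentsWithStats(green.astype(np.uint8))
for i in range(1,n):
    if st[i,4]>20: print("green",st[i],ce[i],at_z(K,W,ce[i][::-1],.074).round(4), np.median(P[l==i],0).round(4))
red=roi(215,240,350,390)&((H<8)|(H>172))&(S>150)&(V>90); ys,xs=np.nonzero(red); print("red",len(ys),at_z(K,W,(ys.mean(),xs.mean()),.07).round(4))
box=roi(200,285,330,410)&(abs(P[...,2]-.05)<.008)
r=cv2.minAreaRect(P[box][:,:2].astype(np.float32)); print("box",r)
blue=roi(190,290,160,290)&(H>100)&(H<125)&(S>100)&(abs(P[...,2]-.05)<.008)
Q=P[blue][:,:2].astype(np.float32); r=cv2.minAreaRect(Q); print("punch",r,cv2.boxPoints(r).round(3).tolist())
yel=roi(190,290,160,290)&(H>20)&(H<35)&(S>130)&(P[...,2]>.11)
Q=P[yel][:,:2].astype(np.float32); r=cv2.minAreaRect(Q); print("guard",r,cv2.boxPoints(r).round(3).tolist(),np.median(P[yel][:,2]))
E
```

```text
green [356 248   8   9  57] [359.50877193 252.21052632] [ 0.4775 -0.2092  0.074 ] [ 0.4782 -0.2106  0.0727]
green [377 248   9   8  57] [380.70175439 251.63157895] [ 0.4803 -0.2727  0.074 ] [ 0.4794 -0.2731  0.0728]
red 97 [ 0.5511 -0.2389  0.07  ]
box ((0.5096551179885864, -0.24159254133701324), (0.15005289018154144, 0.16048337519168854), 2.4652044773101807)
punch ((0.508188009262085, 0.20305180549621582), (0.14869120717048645, 0.2974892556667328), 11.222310066223145) [[0.4059999883174896, 0.33399999141693115], [0.46399998664855957, 0.0430000014603138], [0.6100000143051147, 0.07199999690055847], [0.5519999861717224, 0.3630000054836273]]
guard ((0.49841564893722534, 0.14060713350772858), (0.27173957228660583, 0.13624636828899384), 81.80003356933594) [[0.41200000047683716, 0.01600000075995922], [0.5460000038146973, -0.004000000189989805], [0.5849999785423279, 0.26499998569488525], [0.44999998807907104, 0.2849999964237213]] 0.12167282111372413
```

```bash
python3 - <<'E'
from h import *
a=np.load("top0.npz"); p,d=a["p"],a["d"]; K,W=cam("top")
hsv=cv2.cvtColor(p,cv2.COLOR_RGB2HSV)
v,u=np.mgrid[:420,:560]
P=(np.stack([(u-K[0,2])/K[0,0],(v-K[1,2])/K[1,1],np.ones_like(u)],-1)*d[...,None])@W[:3,:3].T+W[:3,3]
H,S,V=[hsv[...,i].astype(int) for i in range(3)]
m=(v>=210)&(v<270)&(u>=190)&(u<245)&(H>20)&(H<35)&(S>130)&(P[...,2]>.11)&(P[...,2]<.13)
Q=P[m][:,:2].astype(np.float32); r=cv2.minAreaRect(Q); print("guard",r,cv2.boxPoints(r).round(3).tolist())
c=np.array([.508,.203]);th=.196;ex=np.array([np.cos(th),np.sin(th)]);ey=np.array([-np.sin(th),np.cos(th)])
q=Q-c; print("local x",np.percentile(q@ex,[0,2,98,100]),"y",np.percentile(q@ey,[0,2,98,100]))
cen=np.array(r[0]);g=cen+ey*.055;print("guard back xy",g)
s=telemetry.read_state();Rm=R.from_quat(s["orientation"]).as_matrix();print(Rm.round(3),s["eef_pos"])
E
```

```text
guard ((0.5081007480621338, 0.20570459961891174), (0.1115802451968193, 0.11099382489919662), 11.300518989562988) [[0.4429999887943268, 0.24899999797344208], [0.46399998664855957, 0.14000000059604645], [0.5740000009536743, 0.16200000047683716], [0.5519999861717224, 0.2709999978542328]]
local x [-0.05517511 -0.05489696  0.0559319   0.05638441] y [-0.05283212 -0.05206192  0.05580652  0.0581908 ]
guard back xy [0.49738964 0.25965154]
[[ 0.927  0.     0.376]
 [-0.376  0.     0.927]
 [ 0.    -1.     0.   ]] [0.27279927 0.67172317 0.23568754]
```

```bash
python3 - <<'E'
from h import *
a=np.load("top0.npz"); p,d=a["p"],a["d"]; K,W=cam("top")
v,u=np.mgrid[:420,:560]
P=(np.stack([(u-K[0,2])/K[0,0],(v-K[1,2])/K[1,1],np.ones_like(u)],-1)*d[...,None])@W[:3,:3].T+W[:3,3]
print((P[208:272:4,180:280:4,2]*1000).astype(int))
# guard target in tool frame
s=telemetry.read_state();Rm=R.from_quat(s["orientation"]).as_matrix()
th=.197;ex=np.array([np.cos(th),np.sin(th),0]);ey=np.array([-np.sin(th),np.cos(th),0])
g=np.array([.4974,.2597,0])+ey*.045+[0,0,.18]
print(g,(Rm.T@(g-s["eef_pos"])/.05).round(2))
E
```

```text
[[ -2   4  -5   2   7   0  -3   0   0   2   6   0   2  -4   3   0  -4   2
   -1  -2   0  -2   5   0  -3]
 [  0   0   0   2  -2  -2   6  -3   0  -9  -1  -2   0  -3   0   0  50  44
   45  47  48  54  50   0   1]
 [  1   0   0   1  -1  -4  -1  -3  -2  -4  42  46  53  48  50  52  49  49
   53  51  49  52  44   0   5]
 [  2  -2  -3  -2   3  48  49  47 120 124 120 125 121 123  81  51  49  50
   47  43  47 152 146   4   0]
 [ 47  53  46  49  48 121 119 124 120 120 123 121 116 121 120  45  43  48
   41  45  56 178 176   0   0]
 [ 47  56  51  48  52 118 123 118 122 119 122 117 126 122 122  70  63  65
  111 111 110 180 179 159   0]
 [ 51  47  48  48  46 119 118 118 118 118 119 117 119 116 128 113 106 109
  109 108 108 175 180   0   0]
 [ 46  56  47  49  44 118 120 124 124 117 118 117 118 119 119 110 108 115
  113 114 114  99 148  45   0]
 [ 53  51  51  48  50 124 124 119 122 118 120 117 116 120 121 106  69  70
   64  50  50  50 113  75  -1]
 [ 46  48  46  51  51  44 118 117 119 118 118 116 120 118 120  62  61  61
   65  42  49  52  46  51  -4]
 [ 48  49  47  47  48  49 118 123 122 121 121 122 121 118 120 115  51  46
   52  44  53  52  51  55   0]
 [ 52  43  55  47  48  52 118 120 118 119 119 122 124 122 123 116  50  51
   51  48  50  48  50  49   0]
 [ 46  49  51  49  49  51 121 121 121 119 126 121 118  74  56  51  48  50
   50  47  51  54  54  48   1]
 [ 45  54  48  46  52  52 121 115  58  48  47  50  49  47  54  42  49  50
   24   1  -7   0   0  -4   4]
 [ 50  48  50  52  50  52  42  42  47  56  51  39  52   0   0  -2  -2  -2
   -1  -3  -3   1  -5  -1   3]
 [ 54  50  43  44  52  48  52  28  -1  -2  -2   0  -2   1   0   0   0   3
    3  -2   2   0   0  -1  25]]
[0.48859223 0.30382962 0.18      ] [ 6.77  1.11 -5.19]
```

Request:
{"op": "play_rows", "data": {"gripper": 0.5, "steps": [{"slide": [0.6,0,-0.45],"twist": [0,0,0]},{"slide": [0.7,0,-0.5],"twist": [0,0,0]},{"slide": [0.7,0,-0.5],"twist": [0,0,0]},{"slide": [0.7,0,-0.5],"twist": [0,0,0]},{"slide": [0.7,0,-0.5],"twist": [0,0,0]},{"slide": [0.7,0,-0.5],"twist": [0,0,0]},{"slide": [0.7,0,-0.5],"twist": [0,0,0]},{"slide": [0.7,0,-0.5],"twist": [0,0,0]},{"slide": [0.7,0,-0.5],"twist": [0,0,0]},{"slide": [0.4,0,-0.4],"twist": [0,0,0]},{"slide": [0,0,0],"twist": [0,0.95,0]},{"slide": [0,0,0],"twist": [0,0.95,0]},{"slide": [0,0,0],"twist": [0,0.95,0]},{"slide": [0,0,0],"twist": [0,0.95,0]},{"slide": [0,0,0],"twist": [0,0.95,0]},{"slide": [0,0,0],"twist": [0,0.95,0]},{"slide": [0,0,0],"twist": [0,0,0]}]}}

```text
clock: 2.92
eef_pos: [0.4954, 0.3119, 0.2369]
orientation: [-0.536, 0.459, -0.459, 0.54]
force: [0.6, -1.0, 0.5]
grip_width: 0.498
```

```bash
cat > g.py <<'E'
from h import *
s=telemetry.read_state();Rm=R.from_quat(s["orientation"]).as_matrix()
th=.197;ex=np.array([np.cos(th),np.sin(th),0]);ey=np.array([-np.sin(th),np.cos(th),0])
g=np.array([.4974,.2597,0])
e=s["eef_pos"]
print("t",s["clock"],"pos",e.round(4),"F",s["force"].round(2),"grip",s["grip_width"])
print("rel guardback: ex,ey,z",((e-g)@ex).round(4),((e-g)@ey).round(4),e[2])
T=np.stack([-ey,[0,0,-1],ex],1)
print("rot err deg (tool)",np.rad2deg(R.from_matrix(Rm.T@T).as_rotvec()).round(2))
E
python3 g.py
```

```text
t 2.925 pos [0.4954 0.3119 0.2369] F [ 0.62 -1.01  0.54] grip 0.4984968480864313
rel guardback: ex,ey,z 0.0083 0.0515 0.23687550650218323
rot err deg (tool) [-0.26 -2.21 -0.19]
```

Request:
{"op": "play_rows", "data": {"steps": [{"slide": [0,0.5,-0.17],"twist": [0,-0.22,0]},{"slide": [0,0.7,0],"twist": [0,0,0]},{"slide": [0,0.7,0],"twist": [0,0,0]},{"slide": [0,0.6,0],"twist": [0,0,0]},{"slide": [0,0.35,0],"twist": [0,0,0]},{"slide": [0,0,0],"twist": [0,0,0]}]}}

```text
clock: 3.68
eef_pos: [0.4885, 0.313, 0.0917]
orientation: [-0.549, 0.441, -0.441, 0.557]
force: [-0.3, 0.2, 0.1]
grip_width: 0.503
```

```bash
python3 g.py; python3 - <<'E'
from h import *
for c in ["side","wrist"]:
    p,d=optics.read_camera(c)
    if c=="side": p=cv2.resize(p[110:260,140:340],None,fx=3,fy=3)
    cv2.imwrite(f"pics/{c}1.png",p[:,:,::-1])
E
```

```text
t 3.675 pos [0.4885 0.313  0.0917] F [-0.32  0.15  0.09] grip 0.5030477125316416
rel guardback: ex,ey,z 0.0017 0.054 0.09167947396337772
rot err deg (tool) [-0.44  1.61 -0.39]
```

View pics/side1.png

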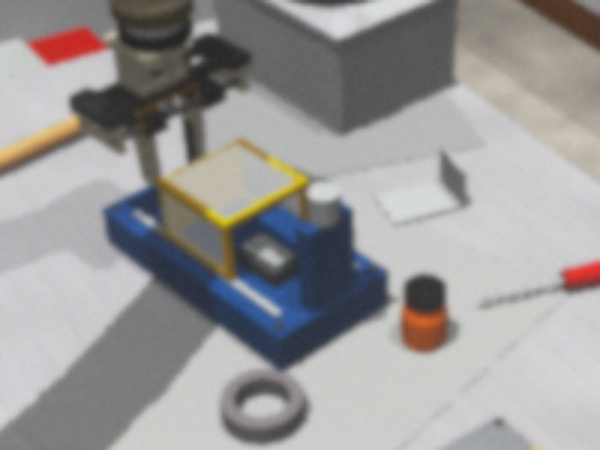

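View pics/wrist1.png

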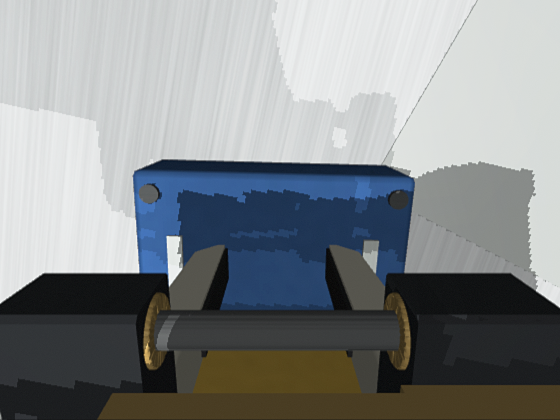

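The side view shows the fingers upright behind the yellow back plate, clear of the base. In the wrist view the base's bare end is under them. Next I push.

Request:
{"op": "play_rows", "data": {"steps": [{"slide": [0.2,0,0],"twist": [0,0.16,0]},{"slide": [0.2,0,0],"twist": [0,0,0]},{"slide": [0.2,0,0],"twist": [0,0,0]},{"slide": [0.2,0,0],"twist": [0,0,0]},{"slide": [0.15,0,0],"twist": [0,0,0]},{"slide": [0.15,0,0],"twist": [0,0,0]},{"slide": [0.15,0,0],"twist": [0,0,0]}]}}

```text
clock: 4.65
eef_pos: [0.5034, 0.2495, 0.0954]
orientation: [-0.54, 0.448, -0.449, 0.553]
force: [-0.9, 2.4, 1.6]
grip_width: 0.497
```

```bash
python3 g.py
```

```text
t 4.65 pos [0.5034 0.2495 0.0954] F [-0.9   2.43  1.61] grip 0.49732757852962584
rel guardback: ex,ey,z 0.0039 -0.0112 0.09542041656710046
rot err deg (tool) [-0.8  -0.02 -0.61]
```

Request:
{"op": "play_rows", "data": {"steps": [{"slide": [0.15,0.04,-0.02],"twist": [-0.08,0,-0.06]},{"slide": [0.15,0.01,-0.02],"twist": [0,0,0]},{"slide": [0.1,0.01,0],"twist": [0,0,0]},{"slide": [0.1,0.01,0],"twist": [0,0,0]}]}}

```text
clock: 5.15
eef_pos: [0.5073, 0.2234, 0.0918]
orientation: [-0.547, 0.448, -0.449, 0.547]
force: [-0.8, 2.9, 1.7]
grip_width: 0.498
```

```bash
python3 g.py
```

```text
t 5.15 pos [0.5073 0.2234 0.0918] F [-0.85  2.9   1.69] grip 0.49813269525944553
rel guardback: ex,ey,z 0.0026 -0.0375 0.09184493717335414
rot err deg (tool) [-0.03 -0.   -0.  ]
```

Still sliding at about 3 N, so I continue in small rows.

Request:
{"op": "play_rows", "data": {"steps": [{"slide": [0.1,0,0],"twist": [0,0,0]},{"slide": [0.1,0,0],"twist": [0,0,0]},{"slide": [0.08,0,0],"twist": [0,0,0]}]}}

```text
clock: 5.52
eef_pos: [0.5102, 0.2087, 0.0918]
orientation: [-0.547, 0.448, -0.449, 0.547]
force: [-0.3, 2.0, 1.2]
grip_width: 0.503
```

Request:
{"op": "play_rows", "data": {"steps": [{"slide": [0.08,0,0],"twist": [0,0,0]},{"slide": [0.08,0,0],"twist": [0,0,0]}]}}

```text
clock: 5.78
eef_pos: [0.5112, 0.2039, 0.0918]
orientation: [-0.546, 0.449, -0.447, 0.548]
force: [-5.4, 23.6, -0.3]
grip_width: 0.497
```

Request:
{"op": "play_rows", "data": {"steps": [{"slide": [0.08,0,0],"twist": [0,0,0]},{"slide": [0.08,0,0],"twist": [0,0,0]}]}}

```text
clock: 6.02
eef_pos: [0.5111, 0.2043, 0.0919]
orientation: [-0.545, 0.45, -0.443, 0.551]
force: [-3.6, 14.8, -0.0]
grip_width: 0.499
```

```bash
python3 g.py
```

```text
t 6.025 pos [0.5111 0.2043 0.0919] F [-3.59 14.85 -0.03] grip 0.49942177841885493
rel guardback: ex,ey,z 0.0026 -0.057 0.09191645414910805
rot err deg (tool) [-0.04  0.38 -0.72]
```

The force rose from 3 N to 24 N and motion stopped, so this is the hard stop. I back off and check.

Request:
{"op": "play_rows", "data": {"steps": [{"slide": [-0.2,0,0],"twist": [0,0,0]},{"slide": [-0.5,0,0],"twist": [0,0,0]},{"slide": [-0.6,-0.6,0],"twist": [0,0,0]},{"slide": [-0.3,-1,0],"twist": [0,0,0]},{"slide": [0,-0.7,0],"twist": [0,0,0]},{"slide": [0,0,0],"twist": [0,0,0]}]}}

```text
clock: 6.78
eef_pos: [0.4935, 0.281, 0.2094]
orientation: [-0.547, 0.45, -0.444, 0.548]
force: [0.4, 0.0, -1.1]
grip_width: 0.502
```

```bash
python3 g.py; python3 - <<'E'
from h import *
for c,b in [("side",(110,260,140,340)),("top",(180,290,150,310))]:
    p,d=optics.read_camera(c); np.savez(f"{c}2.npz",p=p,d=d)
    p=cv2.resize(p[b[0]:b[1],b[2]:b[3]],None,fx=4,fy=4,interpolation=cv2.INTER_CUBIC)
    cv2.imwrite(f"pics/{c}2.png",p[:,:,::-1])
a=np.load("top2.npz"); p,d=a["p"],a["d"]; K,W=cam("top")
hsv=cv2.cvtColor(p,cv2.COLOR_RGB2HSV)
v,u=np.mgrid[:420,:560]
P=(np.stack([(u-K[0,2])/K[0,0],(v-K[1,2])/K[1,1],np.ones_like(u)],-1)*d[...,None])@W[:3,:3].T+W[:3,3]
H,S,V=[hsv[...,i].astype(int) for i in range(3)]
m=(v>=200)&(v<270)&(u>=190)&(u<280)&(H>20)&(H<35)&(S>130)&(P[...,2]>.11)&(P[...,2]<.13)
Q=P[m][:,:2].astype(np.float32); print(cv2.minAreaRect(Q))
c=np.array([.508,.203]);th=.196;ey=np.array([-np.sin(th),np.cos(th)])
print("y",np.percentile((Q-c)@ey,[0,2,98,100]))
E
```

```text
t 6.775 pos [0.4935 0.281  0.2094] F [ 0.37  0.04 -1.09] grip 0.5017117696389186
rel guardback: ex,ey,z 0.0003 0.0216 0.2093694875467387
rot err deg (tool) [ 0.28  0.23 -0.43]
((0.5214133858680725, 0.139079749584198), (0.11182849854230881, 0.11079361289739609), 11.418648719787598)
y [-0.12082432 -0.12019636 -0.01155577 -0.00973039]
```

View pics/top2.png

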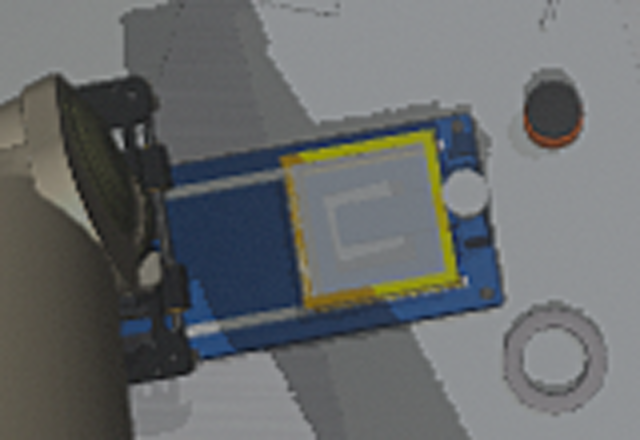

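View pics/side2.png

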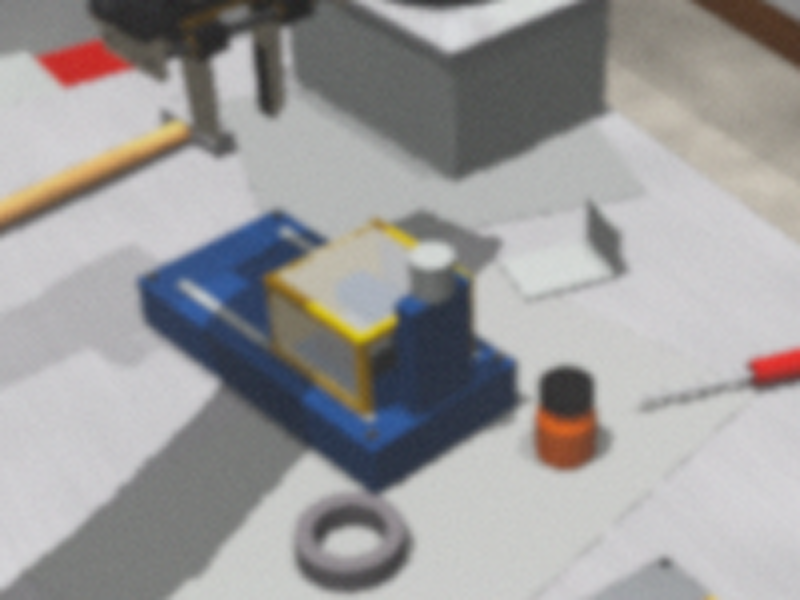

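Top view: the guard is now against the post, 68 mm from where it began, and its measured edge is at local y −0.010. The jar and tape have not moved. Next I go over to the box.

Request:
{"op": "play_rows", "data": {"steps": [{"slide": [0,-0.9,0],"twist": [0,0,0]},{"slide": [0.6,0,-0.14],"twist": [0,0,0]},{"slide": [0.8,0,-0.18],"twist": [0,0,0]},{"slide": [0.8,0,-0.18],"twist": [0,0,0]},{"slide": [0.8,0,-0.18],"twist": [0,0,0]},{"slide": [0.8,0,-0.18],"twist": [0,0,0]},{"slide": [0.8,0,-0.18],"twist": [0,0,0]},{"slide": [0.8,0,-0.18],"twist": [0,0,0]},{"slide": [0.8,0,-0.18],"twist": [0,0,0]},{"slide": [0.8,0,-0.18],"twist": [0,0,0]},{"slide": [0.8,0,-0.18],"twist": [0,0,0]},{"slide": [0.8,0,-0.18],"twist": [0,0,0]},{"slide": [0.8,0,-0.18],"twist": [0,0,0]},{"slide": [0.6,0,-0.18],"twist": [0,0,0]},{"slide": [0,0,0],"twist": [0,0,0]}]}}

```text
clock: 8.75
eef_pos: [0.4658, -0.2543, 0.2327]
orientation: [0.558, -0.461, 0.438, -0.533]
force: [-0.3, -0.2, -0.4]
grip_width: 0.499
```

Request:
{"op": "play_rows", "data": {"steps": [{"slide": [0,0,0],"twist": [0,1,0]},{"slide": [0,0,0],"twist": [0,1,0]},{"slide": [0,0,0],"twist": [0,1,0]},{"slide": [0,0,0],"twist": [0,1,0]},{"slide": [0,0,0],"twist": [0,1,0]},{"slide": [0,0,0],"twist": [0,1,0]},{"slide": [0,0,0],"twist": [0,1,0]},{"slide": [0,0,0],"twist": [0,1,0]},{"slide": [0,0,0],"twist": [0,1,0]},{"slide": [0,0,0],"twist": [0,0.9,0]},{"slide": [0,0,0],"twist": [0,0,0]}]}}

```text
clock: 10.12
eef_pos: [0.4595, -0.242, 0.2197]
orientation: [-0.02, 0.707, -0.706, -0.031]
force: [0.1, 0.8, -0.0]
grip_width: 0.503
```

```bash
cat > b.py <<'E'
from h import *
s=telemetry.read_state();Rm=R.from_quat(s["orientation"]).as_matrix();e=s["eef_pos"]
th=.0435; M=np.array([.479,-.242,0])
ex=np.array([np.cos(th),np.sin(th),0]);ey=np.array([-np.sin(th),np.cos(th),0])
T=np.stack([-ex,[0,0,-1],-ey],1)
print("t",s["clock"],"pos",e.round(4),"F",s["force"].round(2),"grip",s["grip_width"])
print("move needed in tool axes (units, y to z=0)",(Rm.T@(M-e)/.05).round(3),"tipz",(e+Rm[:,1]*.017)[2].round(4))
print("rot err deg (tool)",np.rad2deg(R.from_matrix(Rm.T@T).as_rotvec()).round(2))
E
python3 b.py
```

```text
t 10.125 pos [ 0.4595 -0.242   0.2197] F [ 0.14  0.78 -0.01] grip 0.5028865641151619
move needed in tool axes (units, y to z=0) [-7.090e-01  4.355e+00  3.000e-03] tipz 0.2028
rot err deg (tool) [ 0.23 -3.4   4.17]
```

Request:
{"op": "play_rows", "data": {"steps": [{"slide": [-0.4,0,0],"twist": [0,-0.34,0.42]},{"slide": [0,0,0],"twist": [0,0,0]}]}}

```text
clock: 10.38
eef_pos: [0.4792, -0.2407, 0.2169]
orientation: [-0.019, 0.709, -0.705, 0.018]
force: [0.0, -0.0, 1.4]
grip_width: 0.503
```

```bash
python3 b.py; python3 - <<'E'
from h import *
s=telemetry.read_state(); p,d=optics.read_camera("wrist"); cv2.imwrite("pics/w3.png",p[:,:,::-1])
K,W=cam("wrist",s)
for t in ["reset_left_top","reset_right_top"]:
    for o in optics.spot_point(t,"wrist")[:2]: print(t,o["p"],np.round(o["pixel"],1),at_z(K,W,o["pixel"],.074).round(4),at_d(K,W,o["pixel"],d).round(4))
hsv=cv2.cvtColor(p,cv2.COLOR_RGB2HSV); H,S,V=[hsv[...,i].astype(int) for i in range(3)]
g=(H>40)&(H<85)&(S>120)
n,l,st,ce=cv2.connectedComponentsWithStats(g.astype(np.uint8))
for i in range(1,n):
    if st[i,4]>100: print("green",st[i],ce[i],at_z(K,W,ce[i][::-1],.073).round(4))
E
```

```text
t 10.375 pos [ 0.4792 -0.2407  0.2169] F [ 0.01 -0.05  1.41] grip 0.5031153906312121
move needed in tool axes (units, y to z=0) [0.    4.337 0.046] tipz 0.1999
rot err deg (tool) [0.27 0.52 0.06]
reset_left_top 0.78 [205.7 237.7] [ 0.4733 -0.2084  0.074 ] [ 0.4734 -0.2085  0.0746]
reset_right_top 0.77 [200.4 318.6] [ 0.4812 -0.2733  0.074 ] [ 0.4814 -0.2732  0.0747]
green [223 182  33  33 860] [238.97325581 198.06627907] [ 0.4794 -0.2092  0.073 ]
green [301 182  34  34 868] [317.25345622 198.87327189] [ 0.4822 -0.2723  0.073 ]
```

View pics/w3.png

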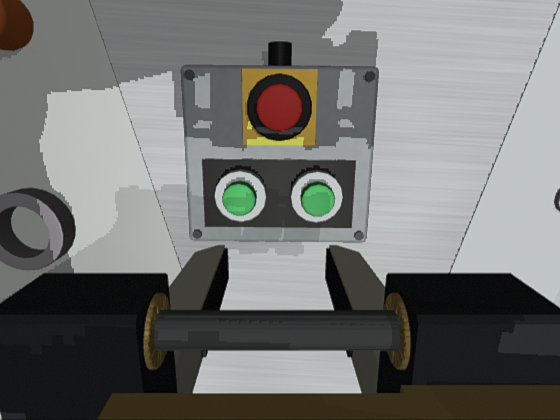

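Wrist view: greens at (198, 239) and (199, 317), and the red stop well ahead at (107, 279). The midpoint agrees with the top view to 2 mm. The fingertips span 24–34 mm off-centre, so I open slightly and descend to just above the caps.

Request:
{"op": "play_rows", "data": {"gripper": 0.56, "steps": [{"slide": [-0.02,0.5,0.0],"twist": [0.03,0.05,0]},{"slide": [0,0.5,0],"twist": [0,0,0]},{"slide": [0,0.5,0],"twist": [0,0,0]},{"slide": [0,0.4,0],"twist": [0,0,0]},{"slide": [0,0.2,0],"twist": [0,0,0]},{"slide": [0,0,0],"twist": [0,0,0]}]}}

```text
clock: 11.28
eef_pos: [0.4787, -0.241, 0.1091]
orientation: [0.017, -0.707, 0.707, -0.013]
force: [0.5, -0.9, -0.1]
grip_width: 0.559
```

```bash
sed -i 's/\.479,-\.242/.480,-.241/' b.py; python3 b.py; python3 - <<'E'
from h import *
p,d=optics.read_camera("wrist"); cv2.imwrite("pics/w4.png",p[:,:,::-1])
p,d=optics.read_camera("side"); cv2.imwrite("pics/s4.png",cv2.resize(p[190:330,220:380,::-1],None,fx=4,fy=4,interpolation=cv2.INTER_CUBIC))
E
```

```text
t 11.275 pos [ 0.4787 -0.241   0.1091] F [ 0.5  -0.94 -0.1 ] grip 0.5589909849907541
move needed in tool axes (units, y to z=0) [-4.000e-02  2.181e+00 -1.000e-03] tipz 0.0921
rot err deg (tool) [-0.05 -0.06  0.39]
```

View pics/w4.png

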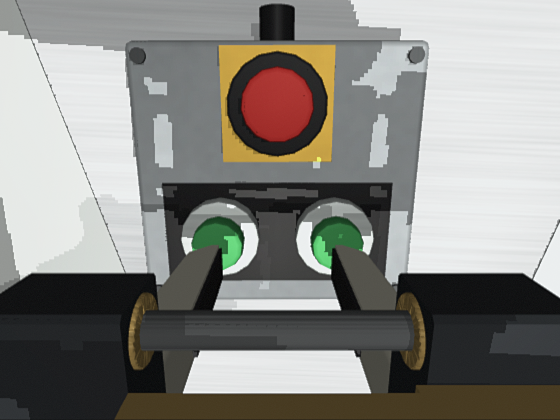

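View pics/s4.png

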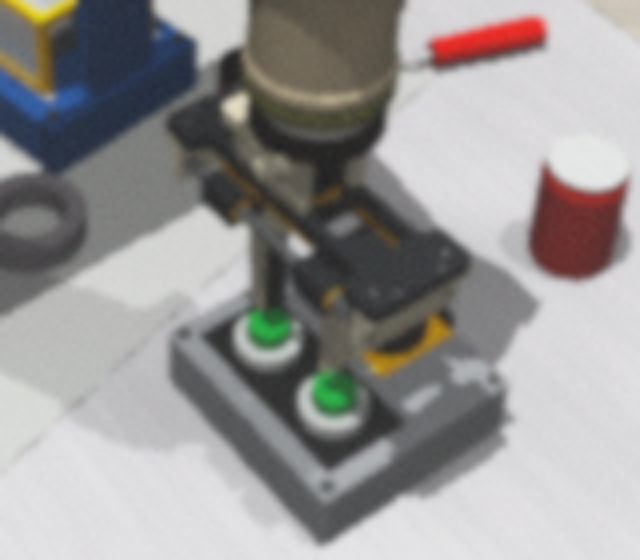

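The fingertips are centred over both caps and level. Now I press.

Request:
{"op": "play_rows", "data": {"steps": [{"slide": [-0.03,0.26,0.0],"twist": [0,0,0.04]},{"slide": [0,0,0],"twist": [0,0,0]}]}}

```text
clock: 11.62
eef_pos: [0.4814, -0.2412, 0.097]
orientation: [0.014, -0.706, 0.708, -0.017]
force: [0.2, -0.1, -0.7]
grip_width: 0.562
```

Request:
{"op": "play_rows", "data": {"steps": [{"slide": [0,0.16,0],"twist": [0,0,0]},{"slide": [0,0.1,0],"twist": [0,0,0]},{"slide": [0,0.03,0],"twist": [0,0,0]}]}}

```text
clock: 12.0
eef_pos: [0.4819, -0.2416, 0.0831]
orientation: [0.013, -0.706, 0.707, -0.017]
force: [-5.7, 3.6, 31.5]
grip_width: 0.563
```

```bash
python3 b.py
```

```text
t 12.0 pos [ 0.4819 -0.2416  0.0831] F [-5.73  3.61 31.54] grip 0.5628669312800528
move needed in tool axes (units, y to z=0) [ 0.048  1.662 -0.016] tipz 0.0661
rot err deg (tool) [-0.09 -0.06 -0.36]
```

Both are bottomed: tip z is 0.066 and the force is 31 N against 12 N of springs. I hold.

Request:
{"op": "play_rows", "data": {"steps": [{"slide": [0,0.01,0],"twist": [0,0,0]},{"slide": [0,0.01,0],"twist": [0,0,0]},{"slide": [0,0.01,0],"twist": [0,0,0]},{"slide": [0,0.01,0],"twist": [0,0,0]}]}}

```text
clock: 12.5
eef_pos: [0.4818, -0.2416, 0.0833]
orientation: [-0.011, 0.707, -0.707, 0.018]
force: [-2.7, 2.1, 12.3]
grip_width: 0.562
```

```bash
python3 b.py; python3 - <<'E'
from h import *
p,d=optics.read_camera("wrist"); cv2.imwrite("pics/w5.png",p[:,:,::-1])
p,d=optics.read_camera("side"); cv2.imwrite("pics/s5.png",cv2.resize(p[190:330,220:380,::-1],None,fx=4,fy=4,interpolation=cv2.INTER_CUBIC))
E
python3 b.py
```

```text
t 12.5 pos [ 0.4818 -0.2416  0.0833] F [-2.68  2.13 12.34] grip 0.5619147918548172
move needed in tool axes (units, y to z=0) [ 0.051  1.666 -0.011] tipz 0.0663
rot err deg (tool) [ 0.05 -0.11 -0.56]
t 12.6 pos [ 0.4818 -0.2416  0.0833] F [-1.76  2.22 12.53] grip 0.5600165393040599
move needed in tool axes (units, y to z=0) [ 0.052  1.666 -0.012] tipz 0.0663
rot err deg (tool) [ 0.05 -0.1  -0.57]
```

View pics/w5.png

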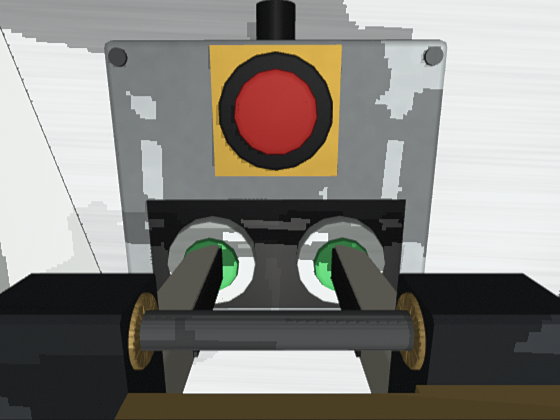

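View pics/s5.png

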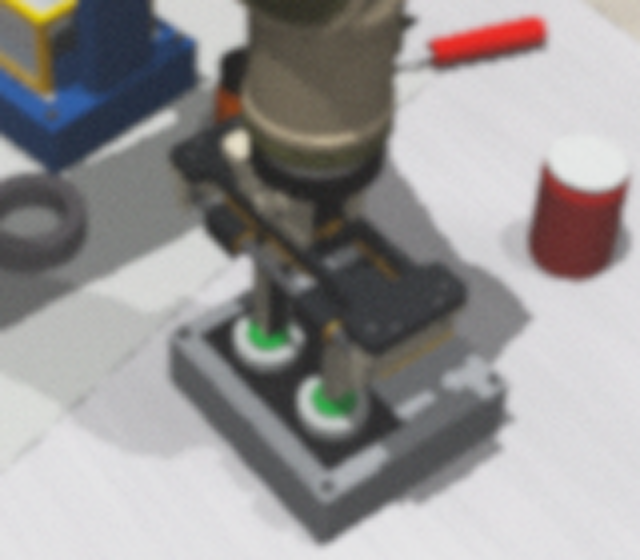

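Both caps are sunk into their collars with a tip on each. I keep holding with slightly more bias.

Request:
{"op": "play_rows", "data": {"steps": [{"slide": [0,0.025,0],"twist": [0,0,0]},{"slide": [0,0.02,0],"twist": [0,0,0]},{"slide": [0,0.02,0],"twist": [0,0,0]},{"slide": [0,0.02,0],"twist": [0,0,0]},{"slide": [0,0.02,0],"twist": [0,0,0]},{"slide": [0,0.02,0],"twist": [0,0,0]},{"slide": [0,0.02,0],"twist": [0,0,0]},{"slide": [0,0.02,0],"twist": [0,0,0]},{"slide": [0,0.02,0],"twist": [0,0,0]},{"slide": [0,0.02,0],"twist": [0,0,0]}]}}

```text
clock: 13.85
eef_pos: [0.4816, -0.2417, 0.0834]
orientation: [-0.006, 0.71, -0.704, 0.023]
force: [-4.3, 2.9, 21.7]
grip_width: 0.553
```

Request:
{"op": "play_rows", "data": {"steps": [{"slide": [0,0.02,0],"twist": [0,0,0]},{"slide": [0,0.02,0],"twist": [0,0,0]},{"slide": [0,0.02,0],"twist": [0,0,0]},{"slide": [0,0.02,0],"twist": [0,0,0]},{"slide": [0,0.02,0],"twist": [0,0,0]},{"slide": [0,0.02,0],"twist": [0,0,0]},{"slide": [0,0.02,0],"twist": [0,0,0]},{"slide": [0,0.02,0],"twist": [0,0,0]},{"slide": [0,0.02,0],"twist": [0,0,0]},{"slide": [0,0.02,0],"twist": [0,0,0]},{"slide": [0,0.02,0],"twist": [0,0,0]},{"slide": [0,0.02,0],"twist": [0,0,0]}]}}

```text
clock: 15.35
eef_pos: [0.4813, -0.2419, 0.0836]
orientation: [0.001, 0.713, -0.701, 0.028]
force: [-4.4, 3.5, 20.8]
grip_width: 0.561
```

```bash
python3 b.py
```

```text
t 15.35 pos [ 0.4813 -0.2419  0.0836] F [-4.36  3.51 20.82] grip 0.5605630215165004
move needed in tool axes (units, y to z=0) [0.094 1.67  0.008] tipz 0.0667
rot err deg (tool) [ 0.91 -0.25 -2.38]
```

Request:
{"op": "play_rows", "data": {"steps": [{"slide": [0,0.02,0],"twist": [0.04,0,-0.06]},{"slide": [0,0.02,0],"twist": [0.04,0,-0.06]},{"slide": [0,0.02,0],"twist": [0.02,0,-0.06]},{"slide": [0,0.02,0],"twist": [0,0,0]}]}}

```text
clock: 15.85
eef_pos: [0.4817, -0.2416, 0.0832]
orientation: [-0.009, 0.707, -0.706, 0.019]
force: [-4.3, 2.7, 23.2]
grip_width: 0.559
```

```bash
python3 b.py
```

```text
t 15.85 pos [ 0.4817 -0.2416  0.0832] F [-4.32  2.72 23.17] grip 0.5590982614290025
move needed in tool axes (units, y to z=0) [ 0.059  1.664 -0.011] tipz 0.0662
rot err deg (tool) [ 0.06 -0.23 -0.84]
```

Held about 3.9 s and level again, so I release straight up.

Request:
{"op": "play_rows", "data": {"steps": [{"slide": [0,-0.4,0],"twist": [0,0,0]},{"slide": [0,-0.6,0],"twist": [0,0,0]},{"slide": [0,-0.8,0],"twist": [0,0,0]},{"slide": [0,-0.8,0],"twist": [0,0,0]},{"slide": [0,0,0],"twist": [0,0,0]},{"slide": [0,0,0],"twist": [0,0,0]}]}}

```text
clock: 16.6
eef_pos: [0.4795, -0.2414, 0.2151]
orientation: [-0.009, 0.708, -0.706, 0.019]
force: [1.1, 0.1, -0.2]
grip_width: 0.556
```

```bash
python3 b.py; python3 - <<'E'
from h import *
s=telemetry.read_state(); p,d=optics.read_camera("wrist"); K,W=cam("wrist",s)
hsv=cv2.cvtColor(p,cv2.COLOR_RGB2HSV); H,S=hsv[...,0].astype(int),hsv[...,1]
n,l,st,ce=cv2.connectedComponentsWithStats(((H>40)&(H<85)&(S>120)).astype(np.uint8))
for i in range(1,n):
    if st[i,4]>100:
        m=cv2.erode((l==i).astype(np.uint8),np.ones((5,5)))>0
        ys,xs=np.nonzero(m); q=np.array([at_d(K,W,(y,x),d) for y,x in zip(ys,xs)]); print("green",ce[i],np.median(q,0).round(4))
p,d=optics.read_camera("top"); cv2.imwrite("pics/t6.png",p[:,:,::-1])
p0=np.load("top0.npz")["p"]
E
```

```text
t 16.6 pos [ 0.4795 -0.2414  0.2151] F [ 1.06  0.05 -0.16] grip 0.5558764810868874
move needed in tool axes (units, y to z=0) [4.800e-02 4.303e+00 2.000e-03] tipz 0.1981
rot err deg (tool) [ 0.13 -0.22 -0.78]
green [315.98057143 201.78285714] [ 0.4825 -0.272   0.0742]
green [237.4982699  202.07151096] [ 0.4796 -0.2095  0.0743]
```

View pics/t6.png

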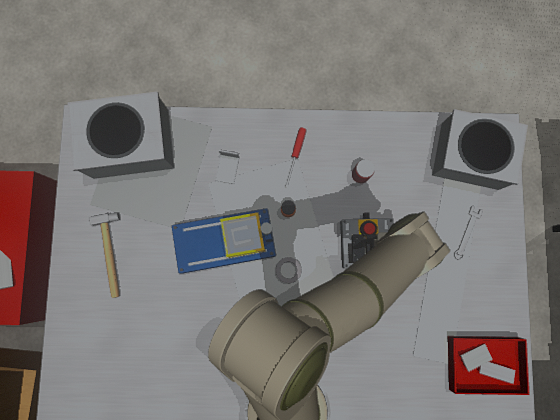

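The top view shows the guard home at about (238, 242), the loose parts where they were, and the arm clear. Both caps measure 74 mm, so they are up.

```bash
python3 -c "
from plant import ticket; print(ticket.hand_in())"
```

```text
the job is handed in; nothing more can be done
None
```

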